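Open the ratchet stop of the spice rack

ROBOT

A 7-joint arm with a two-finger parallel gripper is mounted at the origin on a cart in front of the work surface, level with it; the furniture and walls round the work are solid. World frame = base frame: x ahead of the robot, y to its left, z up, the work surface at z = 0. Lengths are in m, angles in degrees, forces in N, time in s.
With the tool pointing down it reaches from about 0.425 to 0.875 m from the base axis. Payload 4.7 kg.
Tool frame: the origin (TCP) lies between the finger pads; the fingertips stand env.finger_overhang ahead of it and the grasp point (between the pads) lies 5 mm behind it (env.finger_overhang is the distance from the TCP to the fingertips, in m); z points along the fingers, y is the line along which they close (so a half turn about z gives the same grasp; the last joint's range is limited). The gripper opens to 87 mm and grips with 3 to 60 N. Pads are 19 mm wide; open, the fingers measure 117 mm over their backs; the gripper's body (75 mm by 190 mm) begins 51 mm behind the grasp point.
Start: joints at [64.177, 18.392, -4.016, 83.108, 1.295, 78.541, -3.26], TCP at [0.291, -0.581, 0.237] pointing down, gripper open.
Joint ranges: [-163.93, 163.93], [-17.29, 119.83], [-79.2, 71.16], [3.27, 140.29], [-89.18, 269.18], [5.43, 117.66], [-154.24, 154.24]. Speed limits (degrees/s): [147.25, 147.25, 180, 180, 180, 180, 180].

INTERFACE

Orientations are given as [roll, pitch, yaw] about the fixed x, y, z axes, in that order (R = Rz(yaw) Ry(pitch) Rx(roll)).
In Python, from cell import telemetry, eyes, env, models gives the robot as it stands. The module is installed in compiled form; this text tells all that it offers.
- The arm moves only by the tool drive_tool, never from a script. Its arguments are lists of equal length, an entry for each row: "angular": the turn, a rotation vector about the tool's x, y, z in rad, a list of three; "delta_pos": the shift along the tool's x, y, z in cm, a list of three; "gripper": the finger opening in cm, from 0 to 8.7. A call has 1 to 20 rows; each row shifts and turns the commanded pose from where the row before left it, along the tool's axes as they then stand; what a row does not reach is not made up. A row lasts 1/10 s, in which the tool goes at most 50 mm and 8.59 degrees, less where a joint would pass 70% of its speed; a pose out of reach is approached as far as the arm can. A call with a gripper value outside its range is refused whole. The fingers move at their own pace and stop on an object; "squeeze" is the grip in N (left out, the last holds). Time passes only in rows, so rows that do not move let the fingers close. It gives the time, the measured TCP pose, the force, the opening and the grip force at its end, in the units of the state.
- telemetry.get_obs(): the state, without advancing time (a new reading comes with each control period).
- eyes.read_camera(name): name is "scene" or "top"; returns a dict with "pixels" (480x640x3 uint8, red, green, blue), "mtx" (3x3 intrinsics, pixels), "D" ([k1, k2, p1, p2, k3] as OpenCV has them; the pictures are not rectified), "origin" and "orientation" of the camera in the world. Camera axes: x right, y down, z forward; pixel columns grow to the right and rows downward; lengths in m; the calibration is good to about 2 mm. A picture is of the moment at which its call begins. There is no depth.
- env.sign_off(): hands the job in; it is judged then, once.
Trained networks look in a picture, given as the dict that the camera call returned (one of the last four; its "shot" number tells which), for a name from the list of things; names that differ only in an ending like _2 or _b are one class to them, and where a whole thing is asked for, a point or a joint stands for the part that bears it (a point fixed in the world has none). Each returns a list of dicts, best first, with "p" (0 to 1); they miss things now and then, are a little off and sometimes report something else, mostly with a low value. They report only what shows in the picture. A call takes as long as a camera call. They do not tell look-alikes from the thing itself.
- models.search_frame(picture, target): "centre" ([column, row] in pixels, amid what is visible of it).
- models.cut_out(picture, target): "pixels" (480x640 bool, what is visible of it) and "centre" ([column, row] in pixels, amid what is visible of it).
The state is a dict: "time_s": time; "qpos": joint angles; "joint_velocities": joint speeds; "effort": joint torques, N m; "tool_pos": TCP position; "tool_rot": TCP orientation; "force": force on the tool from outside, world axes, zero at the start; "wrist_torque": the same for the moment, N m; "grip_width": finger opening in m; "grasp_force": force on a finger pad.
Only numpy, scipy, OpenCV 4.12 (cv2) and the standard library are available. Lean on these libraries where they do the work, as an engineer would, in place of code of your own. Each camera call takes 0.05 s, during which the arm holds its last target. There are 200 camera calls.

TASK

Two more spice jars are to go into the spice rack, so open it up: with a fingertip press down the red release pad on the rack's sliding stop and, keeping it pressed, push the stop back along its bar, away from the racked jars, all the way to the end of its travel. Then let go and move clear. Do not pick anything up, and leave all jars and other things standing where they are.

Things in the scene. Friction and masses are not known exactly. Their poses are not given: they have to be found in the camera images.
- rack: Spice rack, fixed: light wooden base 110 (x) x 370 (y) mm, its top 12 mm above the worktop, a 100 mm tall end plate at its +y end, and a toothed steel bar along y, 37 mm to the -x side of the middle, 44 mm high. Origin: centre of the underside. The stop opens towards the rack's -y. The rack is yawed between -0.4 and 0.1 rad; at yaw 0 its axes are the world's.
- stop (a joint): Grey sliding stop, m: 0 = nearest the end plate, 0.155 = fully open; grows towards the rack's -y. Starts between 0 and about 0.08. Its 98 mm tall plate's face to the jars is at rack y = 0.068 - value. The ratchet lets it move towards the jars but blocks it towards -y (after at most 8 mm of play) unless the release pad is down; then it slides with about 2 N plus light damping.
- release (a joint): Travel of the red release pad, m: 0 = up, 0.012 = fully down. Moves straight down on a spring: 2.5 N to start, 6 N fully down; comes up again when let go. Down 5 to 12 mm the pawl is clear of the teeth and the stop slides. At the start it can be up to about 4 mm down, where the pawl rides on a tooth.
- release_pad (a point): Centre of the top of the ribbed red release pad, 48 (rack x) x 50 (rack y) mm, 72 mm above the worktop when fully up. It lies in a pocket of the stop, 60 mm long along rack y, between the stop's plate (+y side, top at 98 mm) and the push ridge (-y side); open towards +x and -x. Travels with the stop; axes as the rack's.
- push_ridge (a point): Top of the inner (+y) face of the grey push ridge of the stop: an upright wall 54 (rack x) x 10 mm, top 98 mm above the worktop, 30 mm to the -y side of the pad's centre. A fingertip that stands on the pad pushes on this face to drive the stop towards -y. It travels with the stop.
- jar_a: Spice jar with red cap, 45 dia x 106 mm, standing loose on the rack's base between end plate and stop, its top 118 mm above the worktop; origin at the centre of its underside, z up.
- jar_b: Second spice jar with red cap, as jar_a, beside it on the rack.
- jar_c: Spice jar with red cap, 45 dia x 106 mm, waiting loose on the worktop to the left of the rack; origin at the centre of its underside, z up.
- jar_d: Another waiting spice jar like jar_c.
- jam_jar: Jam jar with green lid, 73 dia x 84 mm, loose on the worktop behind the rack; origin under its centre.
- pepper_mill: Wooden pepper mill, 58 dia x 165 mm, loose, behind the rack to the right; origin under its centre.
- timer: Red and white kitchen timer, 68 dia x 52 mm, loose, behind the rack to the left, beside the hob; origin under its centre.
- apple: Red apple, 77 mm, loose, at the right behind the rack; origin under its centre.
Mind the look-alikes: they are no part of the job. What is shaped like the jar_c but pink is not meant.

How it is judged (in metres and radians):
On the way, in this order (a step that is already met when the one before it is completed fails the run):
1. the release pad is pressed down (5 mm or more) while the stop is still near its start (value of joint release above 0.0048 m and value of joint stop below 0.11 m), for 0.1 s.
2. the stop is pushed fully back (value of joint stop above 0.147 m), for 0.1 s.
At the end, for the whole second after the job is handed in: The stop is within 8 mm of the end of its travel, the release pad has come back up (less than 4.5 mm down), all four spice jars stand upright (within 0.2 rad) within 15 mm of where they were, and the other things are within 20 mm of where they were (value of joint stop above 0.147 m and value of joint release below 0.0045 m and angle between each of jar_a, jar_b, jar_c, jar_d's own z axis and vertical below 0.2 rad and distance of each of jar_a, jar_b, jar_c, jar_d from where it was at the start of the episode below 0.015 m and distance of each of jam_jar, pepper_mill, timer, apple from where it was at the start of the episode below 0.02 m); the robot touches nothing.
It fails at once if a spice jar is lifted, tipped or shoved out of place (distance of any of jar_a, jar_b, jar_c, jar_d from where it was at the start of the episode above 0.02 m or angle between any of jar_a, jar_b, jar_c, jar_d's own z axis and vertical above 0.35 rad or height (world z) of any of jar_a, jar_b above 0.022 m or height (world z) of any of jar_c, jar_d above 0.01 m).
It fails at once if another thing on the worktop is disturbed (distance of any of jam_jar, pepper_mill, timer, apple from where it was at the start of the episode above 0.025 m).
It fails at once if a jar or other bystander is squeezed or gripped (contact force between the fingers and jar_a above 8 N or contact force between the fingers and jar_b above 8 N or contact force between the fingers and jar_c above 8 N or contact force between the fingers and jar_d above 8 N or contact force between the fingers and jam_jar above 8 N or contact force between the fingers and pepper_mill above 8 N or contact force between the fingers and timer above 8 N or contact force between the fingers and apple above 8 N).
It also fails if it takes over 30 s, if anything falls off the work surface, if the arm or the gripper's body presses on something with over 40 N, if the wrist force passes 120 N, or if a joint passes its speed limit or range.

## Working session

There is one attempt and no reset: what is moved stays moved. The work goes in short steps, Python scripts to look and compute and a tool call to move; the robot and the scene stay as the last step left them, time stands still between calls to the robot, and variables do not carry over. Pictures are saved under pics/ and viewed, at most 10 in all, crops included, and the job is handed in when it is done.

Besides the shell and the picture viewer there is one more tool, called after "Emit:" as a command line: name --argument value ..., lists and objects as JSON in quotes. drive_tool: Moves the arm, as the interface text tells. Its arguments: {"type":"object","properties":{"angular":{"type":"array","items":{"type":"array","items":{"type":"number"}}},"delta_pos":{"type":"array","items":{"type":"array","items":{"type":"number"}}},"gripper":{"type":"array","items":{"type":"number"}},"squeeze":{"type":"number"}},"required":["angular","delta_pos","gripper"]}

```bash
mkdir -p pics
cat > h.py <<'E'
import numpy as np, cv2, pickle
from scipy.spatial.transform import Rotation as R
from cell import telemetry, eyes, env, models
def rot(o):
    o=np.array(o,float)
    if o.shape==(3,3): return o
    return R.from_euler('xyz',o,degrees=True).as_matrix() if o.size==3 else R.from_quat(o).as_matrix()
def at_z(p,px,z):
    n=cv2.undistortPoints(np.array([[px]],float),np.array(p['mtx']),np.array(p['D'])).ravel()
    d=rot(p['orientation'])@np.r_[n,1]; o=np.array(p['origin'])
    return o+d*(z-o[2])/d[2]
def proj(p,X):
    r=rot(p['orientation']).T
    return cv2.projectPoints(np.array(X,float).reshape(-1,1,3),cv2.Rodrigues(r)[0],-r@np.array(p['origin']),np.array(p['mtx']),np.array(p['D']))[0].reshape(-1,2)
def save(p,n): cv2.imwrite('pics/'+n,p['pixels'][:,:,::-1])
E
python3 - <<'E'
from h import *
print(telemetry.get_obs(),env.finger_overhang)
for c in('top','scene'):
    p=eyes.read_camera(c); save(p,c+'1.png'); print(c,p['origin'],p['orientation'],p['mtx'])
    for t,z in(('release_pad',.071),('push_ridge',.098),('rack',.012),('jar_a',.118),('jar_c',.106),('timer',.05),('jam_jar',.084),('pepper_mill',.165),('apple',.05)):
        for r in models.search_frame(p,t)[:5]: print(t,np.round(r['centre']),round(r['p'],2),at_z(p,r['centre'],z).round(3))
E
```

```text
{'time_s': 0.0, 'qpos': array([64.17613486, 18.43785538, -4.01758852, 83.17652716,  1.29248009,
       78.54060922, -3.25966166]), 'joint_velocities': array([-0.02472374, -0.00114027, -0.008899  ,  0.07724786, -0.0135409 ,
       -0.06123031,  0.00103546]), 'effort': array([ 7.56492573e-04, -4.91282737e+01, -4.03596517e-01, -3.12526882e+01,
       -6.42141444e-02,  4.38247737e-02,  1.70065991e-04]), 'tool_pos': array([ 0.29111168, -0.58056112,  0.23546117]), 'tool_rot': array([-1.79890123e+02,  2.73934035e-03,  2.66354407e+01]), 'force': array([ 0.38420427,  0.20703237, -0.76244956]), 'wrist_torque': array([-0.00515569,  0.02691264,  0.04248743]), 'grasp_force': 0.0, 'grip_width': 0.08710853296411666} 0.014
top [ 0.45634873 -0.13273119  1.17818067] [-170.98651741   -0.69155744  -90.2976635 ] [[528.56709913   0.         329.97140852]
 [  0.         528.56709913 230.62409504]
 [  0.           0.           1.        ]]
release_pad [378. 285.] 0.76 [ 0.516 -0.248  0.071]
release_pad [326. 264.] 0.56 [ 0.56  -0.138  0.071]
push_ridge [375. 286.] 0.81 [ 0.514 -0.239  0.098]
rack [391. 291.
[... 1176 characters left out ...]
 0.514 -0.121  0.118]
jar_a [292. 313.] 0.89 [0.516 0.093 0.118]
jar_a [263. 364.] 0.69 [0.471 0.19  0.118]
jar_a [232. 334.] 0.62 [0.544 0.178 0.118]
jar_c [342. 323.] 0.94 [0.458 0.052 0.106]
jar_c [379. 256.] 0.89 [ 0.525 -0.138  0.106]
jar_c [292. 313.] 0.89 [0.528 0.082 0.106]
jar_c [263. 364.] 0.69 [0.481 0.182 0.106]
jar_c [232. 334.] 0.62 [0.557 0.17  0.106]
timer [164. 318.] 0.56 [0.732 0.179 0.05 ]
jam_jar [410. 268.] 0.64 [ 0.48  -0.173  0.084]
jam_jar [291. 248.] 0.63 [ 0.695 -0.087  0.084]
pepper_mill [336. 217.] 0.87 [ 0.607 -0.118  0.165]
pepper_mill [262. 362.] 0.41 [0.436 0.219 0.165]
apple [406. 216.] 0.84 [ 0.636 -0.418  0.05 ]
apple [420. 262.] 0.36 [ 0.502 -0.252  0.05 ]
```

Run:
```python
import cv2
a=cv2.imread('pics/top1.png'); cv2.imwrite('pics/topc.png',cv2.resize(a[200:380,290:530],None,fx=3.3,fy=3.3,interpolation=cv2.INTER_CUBIC))
a=cv2.imread('pics/scene1.png'); cv2.imwrite('pics/scenec.png',cv2.resize(a[170:370,320:560],None,fx=3,fy=3,interpolation=cv2.INTER_CUBIC))
```

```text
(no output)
```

View pics/top1.png

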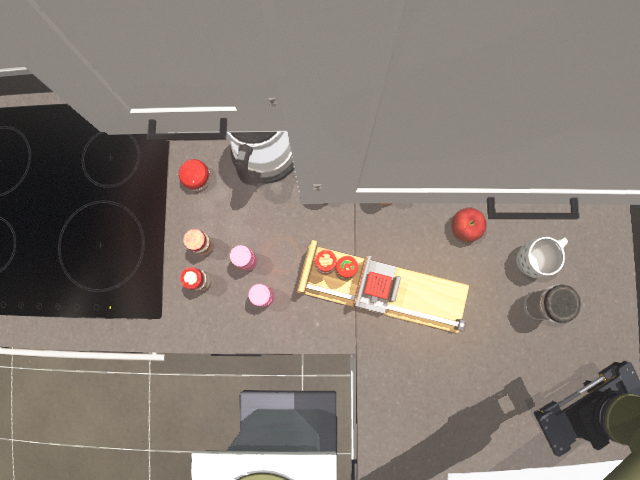

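View pics/topc.png

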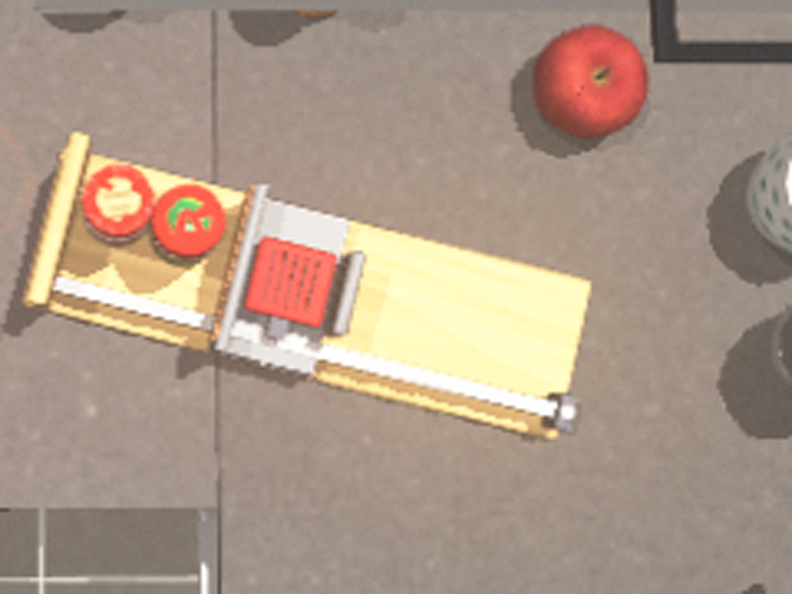

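View pics/scenec.png

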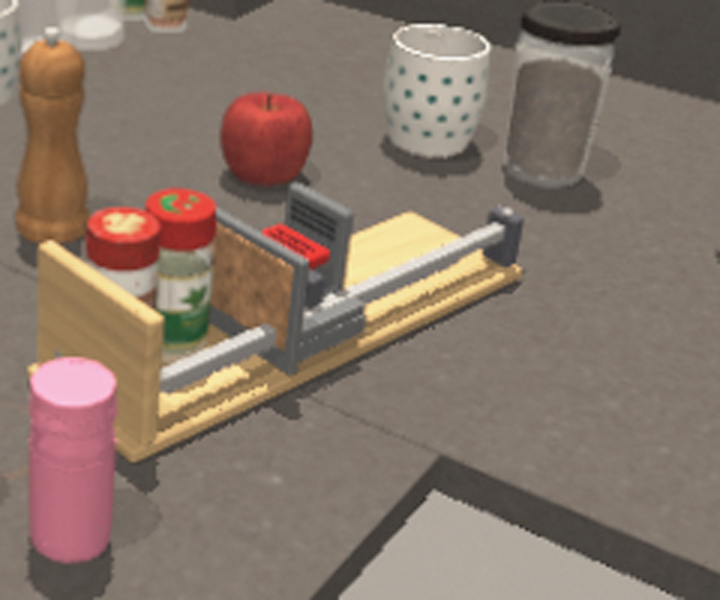

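Top view: rack with red pad at about (378,285), between the stop plate (left) and the ridge (right). The two racked jars (red caps) are at (326,261) and (346,267). The pink look-alikes at (242,258) and (261,295) don't matter here. There is only one red pad, so the target is clear. Next I'll fit the rack pose.

```bash
cat > fit.py <<'E'
from h import *
from scipy.optimize import least_squares
p=eyes.read_camera('top')
c=lambda u,v:(290+u/3.3,200+v/3.3)
# base corners z=.012: (+x,-y),(-x,-y)
pts=[((.055,-.185,.012),c(590,283)),((-.055,-.185,.012),c(553,437)),
     ((.055,.185,.100),c(77,132)),((-.055,.185,.100),c(25,304))]
X=np.array([a for a,_ in pts]); U=np.array([b for _,b in pts])
def W(s,L): 
    y=s[2]; M=np.array([[np.cos(y),-np.sin(y),0],[np.sin(y),np.cos(y),0],[0,0,1]])
    return np.atleast_2d(L)@M.T+[s[0],s[1],0]
r=least_squares(lambda s:(proj(p,W(s,X))-U).ravel(),[.52,-.26,-.25]); s=r.x
print(s,r.fun.round(1))
pad=at_z(p,c(292,281),.071); d=pad-[s[0],s[1],0]; y=s[2]
print('pad',pad,'rack xy',d[0]*np.cos(y)+d[1]*np.sin(y),-d[0]*np.sin(y)+d[1]*np.cos(y))
for n,u,z in(('ridge top',(352,293),.098),('plate top',(243,268),.098)):
    q=at_z(p,c(*u),z); d=q-[s[0],s[1],0]; print(n,q,d[0]*np.cos(y)+d[1]*np.sin(y),-d[0]*np.sin(y)+d[1]*np.cos(y))
E
python3 fit.py
```

```text
[ 0.50923478 -0.27005681 -0.25676675] [ 2.5  0.   3.   1.6 -3.5 -0.7 -1.5 -1. ]
pad [ 0.51589442 -0.2480735   0.071     ] rack xy 0.0008585407642500943 0.02295385713499364
ridge top [ 0.50670014 -0.28249972  0.098     ] 0.0007083877274084859 -0.012678668417089943
plate top [ 0.5227069  -0.21493785  0.098     ] -0.0009672688532411274 0.05673325479260162
```

Emit:
drive_tool --angular '[[0, 0, -0.08], [0, 0, -0.14], [0, 0, -0.14], [0, 0, -0.14], [0, 0, -0.14], [0, 0, -0.13], [0, 0, -0.08], [0, 0, 0], [0, 0, 0]]' --delta_pos '[[0, 0, 0], [0, 0, 0], [0, 0, 0], [0, 0, 0], [0, 0, 0], [0, 0, 0], [0, 0, 0], [0, 0, 0], [0, 0, 0]]' --gripper '[0, 0, 0, 0, 0, 0, 0, 0, 0]' --squeeze 10

```text
time_s: 1.95
tool_pos: [0.2913, -0.5811, 0.2366]
tool_rot: [180.0, 0.0, 75.2]
force: [-0.4, 0.2, -0.2]
grip_width: 0.0226
grasp_force: 0.0
```

Emit:
drive_tool --angular '[[0, 0, 0], [0, 0, 0], [0, 0, 0], [0, 0, 0], [0, 0, 0], [0, 0, 0], [0, 0, 0], [0, 0, 0], [0, 0, 0], [0, 0, 0], [0, 0, 0], [0, 0, 0], [0, 0, 0], [0, 0, 0], [0, 0, 0], [0, 0, 0], [0, 0, 0], [0, 0, 0]]' --delta_pos '[[1.2, 0.42, 0], [2.5, 0.9, 0], [2.5, 0.9, 0], [2.5, 0.9, 0], [2.5, 0.9, 0], [2.5, 0.9, 0], [2.5, 0.9, 0], [2.5, 0.9, 0], [2.5, 0.9, 0], [2.5, 0.9, 0], [2.5, 0.9, 0], [2.5, 0.9, 0], [2.5, 0.9, 0], [2.5, 0.9, 0], [2.5, 0.9, 0], [1.2, 0.42, 0], [0, 0, 0], [0, 0, 0]]' --gripper '[0, 0, 0, 0, 0, 0, 0, 0, 0, 0, 0, 0, 0, 0, 0, 0, 0, 0]'

```text
time_s: 3.75
tool_pos: [0.5154, -0.2541, 0.2365]
tool_rot: [-180.0, 0.1, 75.3]
force: [0.5, 0.4, 0.7]
grip_width: 0.0005
grasp_force: 0.0
```

Emit:
drive_tool --angular '[[0, 0, 0], [0, 0, 0], [0, 0, 0], [0, 0, 0], [0, 0, 0], [0, 0, 0], [0, 0, 0]]' --delta_pos '[[0, 0, 1.5], [0, 0, 2.5], [0, 0, 2.5], [0, 0, 2.5], [0, 0, 1.5], [0, 0, 0.5], [0, 0, 0]]' --gripper '[0, 0, 0, 0, 0, 0, 0]'

```text
time_s: 4.45
tool_pos: [0.5155, -0.2537, 0.1259]
tool_rot: [-179.9, -0.0, 75.3]
force: [-0.1, -0.7, -0.5]
grip_width: 0.0007
grasp_force: 0.0
```

Run:
```python
from h import *
p=eyes.read_camera('scene'); a=p['pixels'][:,:,::-1].copy()
cv2.imwrite('pics/s2.png',cv2.resize(a[150:350,320:560],None,fx=3,fy=3,interpolation=cv2.INTER_CUBIC))
o=telemetry.get_obs();print(o['tool_pos'],o['tool_rot'])
```

```text
[ 0.51621535 -0.25380475  0.12693193] [1.79965089e+02 1.13760353e-02 7.52954260e+01]
```

View pics/s2.png

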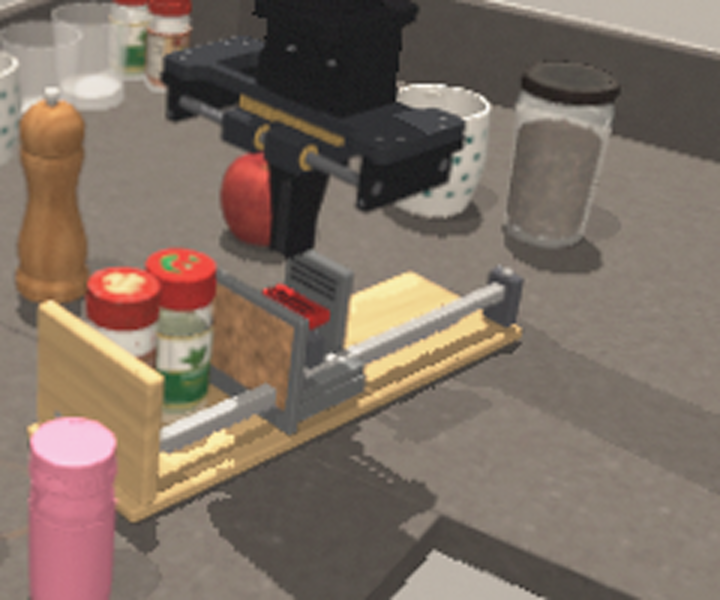

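The fingertip, at crop (293,250), hangs over the pad pocket at crop (297,305), so I'll lower it.

Emit:
drive_tool --angular '[[0, 0, 0], [0, 0, 0], [0, 0, 0], [0, 0, 0], [0, 0, 0], [0, 0, 0], [0, 0, 0], [0, 0, 0]]' --delta_pos '[[0, 0, 1.0], [0, 0, 1.2], [0, 0, 1.0], [0, 0, 0.5], [0, 0, 0.3], [0, 0, 0.3], [0, 0, 0.2], [0, 0, 0]]' --gripper '[0, 0, 0, 0, 0, 0, 0, 0]'

```text
time_s: 5.3
tool_pos: [0.5158, -0.2531, 0.0817]
tool_rot: [-180.0, 0.0, 75.3]
force: [-3.5, 1.0, 3.2]
grip_width: 0.0003
grasp_force: 1.7
```

Emit:
drive_tool --angular '[[0, 0, 0], [0, 0, 0], [0, 0, 0], [0, 0, 0]]' --delta_pos '[[0, 0, 0.3], [0, 0, 0.2], [0, 0, 0], [0, 0, 0]]' --gripper '[0, 0, 0, 0]'

```text
time_s: 5.7
tool_pos: [0.5164, -0.2534, 0.0769]
tool_rot: [180.0, 0.0, 75.3]
force: [-1.4, 1.7, 4.9]
grip_width: -0.0
grasp_force: 2.4
```

Emit:
drive_tool --angular '[[0, 0, 0], [0, 0, 0], [0, 0, 0], [0, 0, 0], [0, 0, 0], [0, 0, 0], [0, 0, 0]]' --delta_pos '[[-0.3, 0, 0], [-0.5, 0, 0], [-0.5, 0, 0], [-0.5, 0, 0], [-0.5, 0, 0], [-0.5, 0, 0], [-0.5, 0, 0]]' --gripper '[0, 0, 0, 0, 0, 0, 0]'

```text
time_s: 6.4
tool_pos: [0.5078, -0.2858, 0.0767]
tool_rot: [180.0, 0.0, 75.3]
force: [-0.2, 2.5, 4.8]
grip_width: 0.0004
grasp_force: 2.4
```

Pushing force is about 2.5 N and the stop is sliding freely. I'll keep pushing.

Emit:
drive_tool --angular '[[0, 0, 0], [0, 0, 0], [0, 0, 0], [0, 0, 0], [0, 0, 0], [0, 0, 0], [0, 0, 0], [0, 0, 0], [0, 0, 0], [0, 0, 0], [0, 0, 0], [0, 0, 0]]' --delta_pos '[[-0.7, 0, 0], [-0.9, 0, 0], [-0.9, 0, 0], [-0.9, 0, 0], [-0.9, 0, 0], [-0.9, 0, 0], [-0.9, 0, 0], [-0.9, 0, 0], [-0.9, 0, 0], [-0.9, 0, 0], [-0.7, 0, 0], [-0.5, 0, 0]]' --gripper '[0, 0, 0, 0, 0, 0, 0, 0, 0, 0, 0, 0]'

```text
time_s: 7.6
tool_pos: [0.4821, -0.383, 0.0766]
tool_rot: [180.0, 0.0, 75.3]
force: [1.0, 1.2, 4.9]
grip_width: 0.0005
grasp_force: 2.5
```

Emit:
drive_tool --angular '[[0, 0, 0], [0, 0, 0], [0, 0, 0], [0, 0, 0], [0, 0, 0], [0, 0, 0], [0, 0, 0]]' --delta_pos '[[-0.4, 0, 0], [-0.4, 0, 0], [-0.3, 0, 0], [-0.3, 0, 0], [-0.3, 0, 0], [-0.3, 0, 0], [0, 0, 0]]' --gripper '[0, 0, 0, 0, 0, 0, 0]'

```text
time_s: 8.3
tool_pos: [0.4773, -0.4015, 0.0765]
tool_rot: [180.0, 0.0, 75.3]
force: [0.2, 1.9, 4.9]
grip_width: 0.0005
grasp_force: 2.5
```

Emit:
drive_tool --angular '[[0, 0, 0], [0, 0, 0], [0, 0, 0], [0, 0, 0], [0, 0, 0]]' --delta_pos '[[-0.2, 0, 0], [-0.2, 0, 0], [-0.2, 0, 0], [-0.2, 0, 0], [0, 0, 0]]' --gripper '[0, 0, 0, 0, 0]'

```text
time_s: 8.8
tool_pos: [0.4761, -0.406, 0.0765]
tool_rot: [-179.9, -0.2, 75.4]
force: [0.7, 9.2, 7.6]
grip_width: 0.0005
grasp_force: 7.9
```

The force has risen to 9 N and the motion has stalled, so this is the end of travel. I'll relax the push and lift straight up.

Emit:
drive_tool --angular '[[0, 0, 0], [0, 0, 0], [0, 0, 0], [0, 0, 0], [0, 0, 0], [0, 0, 0], [0, 0, 0], [0, 0, 0], [0, 0, 0]]' --delta_pos '[[0.2, 0, 0], [0, 0, -0.4], [0, 0, -0.8], [0, 0, -1.5], [0, 0, -2.5], [0, 0, -3], [0, 0, -3], [0, 0, -2], [0, 0, 0]]' --gripper '[0, 0, 0, 0, 0, 0, 0, 0, 0]'

```text
time_s: 9.7
tool_pos: [0.476, -0.4106, 0.2128]
tool_rot: [179.7, 0.3, 75.2]
force: [0.7, 0.4, -0.2]
grip_width: 0.0005
grasp_force: 0.0
```

Emit:
drive_tool --angular '[[0, 0, 0], [0, 0, 0], [0, 0, 0], [0, 0, 0], [0, 0, 0], [0, 0, 0]]' --delta_pos '[[-2, -1, 0], [-3, -2, 0], [-3, -2, 0], [-3, -2, 0], [-2, -1, 0], [0, 0, 0]]' --gripper '[0, 0, 0, 0, 0, 0]'

```text
time_s: 10.3
tool_pos: [0.3593, -0.5171, 0.2071]
tool_rot: [-179.8, 0.2, 74.8]
force: [-0.0, -0.9, 0.0]
grip_width: 0.0007
grasp_force: 0.0
```

Run:
```python
from h import *
p=eyes.read_camera('top'); a=p['pixels'][:,:,::-1].copy()
cv2.imwrite('pics/t3.png',cv2.resize(a[200:380,290:530],None,fx=3.3,fy=3.3,interpolation=cv2.INTER_CUBIC))
p=eyes.read_camera('scene'); a=p['pixels'][:,:,::-1].copy()
cv2.imwrite('pics/s3.png',cv2.resize(a[150:350,320:560],None,fx=3,fy=3,interpolation=cv2.INTER_CUBIC))
```

```text
(no output)
```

View pics/t3.png

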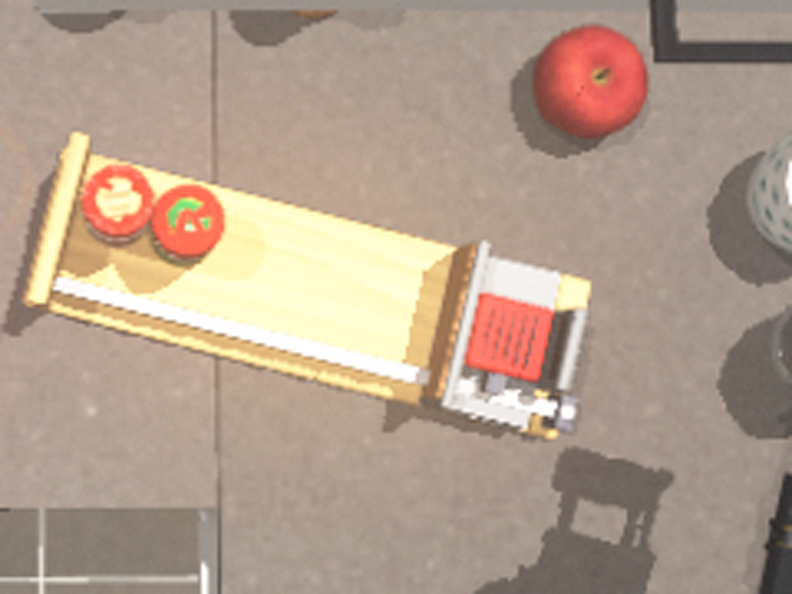

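View pics/s3.png

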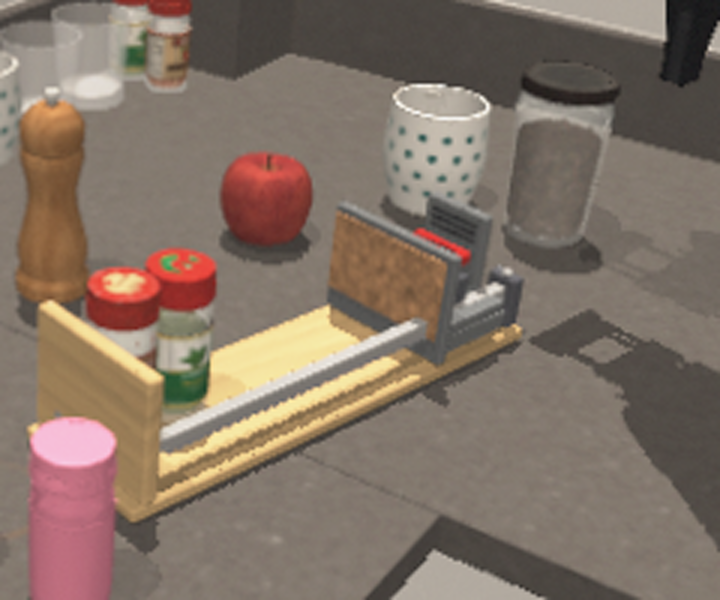

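Top view: the stop now sits against the bar's end cap, with the plate at crop (465,325) and the cap at (568,412). The racked jars and the apple are where they were. Scene view: the pad is free and the gripper is clear, so I'm handing in.

```bash
python3 -c "
from cell import env
print(env.sign_off())"
```

```text
the job is handed in; nothing more can be done
None
```

The job is handed in, with no verdict returned: I pressed the release pad and pushed the stop back until it hit the end of its travel, then let go and moved clear; the racked jars and apple look unmoved in the last pictures, but I did not re-check the other loose things.

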